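# Leave the clipboard sticking out over the shelf edge

### The arm

A 6-joint arm with a two-finger parallel gripper is mounted at the origin on the work surface. World frame = base frame: x ahead of the robot, y to its left, z up, the work surface at z = 0. Lengths are in m, angles in rad, forces in N, time in s.
With the tool pointing down it reaches from about 0.425 to 0.95 m from the base axis. Payload 14.7 kg.
Tool frame: the origin (TCP) lies midway between the tips of the shut fingers; the grasp point (between the pads) lies 19 mm behind it (env.grasp_offset is the distance from the TCP to the grasp point, in m); x points along the fingers, z is the direction in which the jaws open and shut, and the axes are right-handed (so a half turn about x gives the same grasp; the last joint's range is limited). The gripper opens to 85 mm and grips with 20 to 120 N. Pads are 22 mm wide; open, the fingers measure 114 mm over their backs; the gripper's body (76 mm by 85 mm) begins 54 mm behind the grasp point. The pads swing forward as they close: fully open they stand 13 mm farther back than shut.
Start: joints at [-0.047, 0.48, 1.596, -0, 1.065, -0.047], TCP at [0.65, 0, 0.209] pointing down, gripper open.
Joint ranges: [-2.75, 2.75], [-0.82, 2.05], [0.23, 2.67], [-1.56, 4.7], [0.09, 2.69], [-2.92, 2.92]. Speed limits (rad/s): [1.89, 1.89, 2.39, 3.01, 3.01, 3.01].

### API

Orientations are given as [roll, pitch, yaw] about the fixed x, y, z axes, in that order (R = Rz(yaw) Ry(pitch) Rx(roll)).
In Python, from station import env gives the robot as it stands.
- The arm moves only by the shell command python3 -m handwheel 'ROWS' [FORCE]. ROWS is JSON, a list of rows, each an object of numbers: "tx", "ty", "tz": the shift along the tool's x, y, z scaled (see below); "turn": the turn about the tool's x scaled (see below); "fingers": the opening, from -1 (shut) to 1 (fully open), so that 0 is half open. A call has 1 to 20 rows; each row is the pose to reach, as a shift and turn from the pose commanded when the call began, along the tool's axes at that moment; what a row does not reach only later rows make up. The controller multiplies each number of a shift by 1 m and each number of a turn by 30 degrees. A row lasts 1/12 s, in which the tool goes at most 41.7 mm and 7.16 degrees, less where a joint would pass 70% of its speed; a pose out of reach is approached as far as the arm can. A call with a number of a shift or a turn outside -1 to 1 is refused whole. A call with a gripper value outside its range is refused whole. The fingers move at their own pace and stop on an object; FORCE is the grip in N (left out, the last holds). Time passes only in rows, so rows that repeat a pose let the fingers close. It gives the time, the measured TCP pose, the force and the opening at its end, in the units of the state.
- env.state(): the state, without advancing time (a new reading comes with each control period).
- env.camera(name): name is "scene" or "side" or "wrist"; returns (picture, depth): 480x640x3 uint8, red, green, blue; 480x640 float32, m along the optical axis (not along the pixel's ray), 0 where there is no reading.
- env.camera_model(name): a dict with "mtx" (3x3 intrinsics, pixels), "D" ([k1, k2, p1, p2, k3] as OpenCV has them; the pictures are not rectified), "position" and "rotation" of the camera in the world; the wrist camera has in their place "mount" (4x4, takes a point from camera to tool coordinates, whose origin is the TCP and whose axes are the tool frame's). Camera axes: x right, y up, looking along -z (the intrinsics and any distortion apply to the point x, -y, -z); pixel columns grow to the right and rows downward; lengths in m; the calibration is good to about 2 mm. A picture is of the moment at which its call begins: read the wrist's pose just before it. camera_model takes no time and is no camera call.
- env.sign_off(): hands the job in, once; it reports no verdict.
The state is a dict: "t": time; "joint_positions": joint angles; "dq": joint speeds; "joint_torque": joint torques, N m; "eef_pos": TCP position; "tcp_rot": TCP orientation; "contact_force": force on the tool from outside, world axes, zero at the start; "ft_torque": the same for the moment, N m; "finger_gap": opening from 0.0 (shut) to 1.0 (fully open).
Only numpy, scipy, OpenCV 4.12 (cv2) and the standard library are available. Lean on these libraries where they do the work, as an engineer would, in place of code of your own. Each camera call takes 0.05 s, during which the arm holds its last target. There are 200 camera calls.

### The job

On the low white metal shelf, push the small plywood clipboard straight towards the shelf's front edge, the long edge facing away from the robot, until 3 cm of it sticks out past that edge, square to it, so that somebody leaving the flat can get hold of it easily. Only push it along with the fingertips, never lifting or tipping it, and leave everything else where it stands.

Things in the scene. Friction and masses are not known exactly. Their poses are not given: they have to be found in the camera images.
- shelf: low fixed white sheet-metal shelf standing on the table, 260 (its x) x 660 (its y) mm, flat plain top 75 mm above the table, no rim. Origin: middle of its footprint, at table height. Its +x axis points away from the robot, square to the front edge; its y axis runs along the front edge. It stands at a different place and yaw (up to about 0.25 rad) each time
- shelf_edge (a point): middle of the shelf's front edge (the long edge away from the robot), at the level of the top face, 75 mm above the table; axes parallel to the shelf's
- clipboard: loose plywood memo board with paper on it, 140 (its x) x 100 (its y) x 8 mm thick, 0.1 kg, flat on the shelf left or right of the middle, turned up to 0.3 rad from square. A low steel clip (18 x 60 mm, 15 mm above the shelf) lies across its top, 8 mm in from the end nearer the robot. Origin: centre of its underside; +x points to the plain end, which must go over the edge. Stops when the push stops
- clipboard_front (a point): middle of the clipboard's plain end (the leading end), on its underside, 70 mm from its centre; overhang is how far this point lies past the shelf's front edge
- cork_mat: loose round cork mat, 100 mm across and 8 mm thick, flat on the shelf beside the clipboard; not to be moved. Origin: centre of its underside
- peg_jar: closed glass jar of wooden clothes pegs, 80 mm across, 129 mm tall, standing near the left (+y) end of the shelf; not to be moved. Origin: centre of its underside
- scoop_holder: white plastic holder, 70 x 75 x 70 mm, with a teal scoop standing in it, handle up to 183 mm above the shelf, near the right (-y) end of the shelf; not to be moved. Origin: centre of its underside
- spray_bottle: empty aluminium spray bottle, 64 mm across, 205 mm tall, on the table far to the left; not to be moved. Origin: centre of its underside
- polish_tin: flat round shoe-polish tin, 80 mm across, 26 mm tall, on the table to the left of the robot, on the near side of the shelf; not to be moved. Origin: centre of its underside
Things that resemble listed ones, but are neither listed nor needed, are in the scene too. What is meant by the clipboard is not green, and is the smaller of those in its own colour.

How it is judged:
By the outcome, as a careful person would: the job done as asked, in the order asked, and still so for the second after the job is handed in, with the robot touching nothing.
It also fails if it takes over 45 s, if anything falls off the work surface, if the arm or the gripper's body presses on something with over 40 N, if the wrist force passes 120 N, or if a joint passes its speed limit or range.

## Working session

There is one attempt and no reset: what is moved stays moved. The work goes in short steps, Python scripts to look and compute and a shell command to move; the robot and the scene stay as the last step left them, time stands still between calls to the robot, and variables do not carry over. Pictures are saved under pics/ and viewed, about 8 in all and at most 12, crops included, and the job is handed in when it is done.

```bash
mkdir -p pics; ls
cat > h.py <<'E'
import numpy as np, cv2
from station import env
from scipy.spatial.transform import Rotation as R
def pose():
    s=env.state(); r=np.array(s["tcp_rot"],float)
    return np.array(s["eef_pos"]), R.from_euler('xyz',r).as_matrix()
def cam(name):
    m=env.camera_model(name)
    if name=="wrist":
        p,r=pose(); M=np.array(m["mount"]); return m, p+r@M[:3,3], r@M[:3,:3]
    rot=np.array(m["rotation"],float)
    if rot.shape!=(3,3): rot=R.from_euler('xyz',rot).as_matrix()
    return m,np.array(m["position"]),rot
def rays(px,c):
    m,p,r=c
    u=cv2.undistortPoints(np.array(px,float).reshape(-1,1,2),np.array(m["mtx"]),np.array(m["D"])).reshape(-1,2)
    d=np.c_[u[:,0],-u[:,1],-np.ones(len(u))]
    return p,d@r.T
def onplane(px,c,z):
    p,d=rays(px,c); return p+d*((z-p[2])/d[:,2])[:,None]
def proj(P,c):
    m,p,r=c; q=(np.atleast_2d(P)-p)@r; q=q*[1,-1,-1]
    return cv2.projectPoints(q,np.zeros(3),np.zeros(3),np.array(m["mtx"]),np.array(m["D"]))[0].reshape(-1,2)
E
python3 - <<'E'
from h import *
s=env.state(); print(s)
for n in("scene","side","wrist"):
    c=cam(n); im,d=env.camera(n); cv2.imwrite(f"pics/{n}0.png",im[...,::-1]); np.save(f"pics/{n}0d.npy",d)
    print(n,c[1],c[2].round(2).tolist(),np.array(c[0]["mtx"]).tolist(),c[0]["D"],(d>0).mean())
E
```

```text
pics
{'t': 0.0, 'joint_positions': array([-4.66204985e-02,  4.80827631e-01,  1.59687628e+00, -3.74189785e-06,
        1.06506586e+00, -4.66062359e-02]), 'dq': array([-0.0001816 ,  0.00062842,  0.00028325, -0.00065634, -0.00107617,
        0.00062543]), 'joint_torque': array([ 2.41355090e-03, -9.50650907e+01, -4.30184269e+01, -5.27583288e-04,
        1.24796593e-02,  1.26860105e-04]), 'eef_pos': array([6.49571629e-01, 2.63551681e-05, 2.08574224e-01]), 'tcp_rot': array([3.09776552, 1.5696192 , 3.09775308]), 'contact_force': array([-0.78268712,  0.0208292 , -0.59233518]), 'ft_torque': array([ 0.04529218, -0.00664261, -0.0109442 ]), 'finger_gap': 0.9957860219241413}
scene [1.31581352 0.58740016 1.34131374] [[-0.49, -0.72, 0.5], [0.87, -0.4, 0.29], [-0.01, 0.57, 0.82]] [[575.4183374999503, 0.0, 310.04098373120723], [0.0, 575.4183374999503, 242.85655899011786], [0.0, 0.0, 1.0]] [-0.07354196  0.          0.          0.          0.        ] 0.9959993489583333
side [-0.34285704 -0.68065513  0.89657915] [[0.66, 0.43, -0.61], [-0.75, 0.36, -0.56], [-0.02, 0.83, 0.56]] [[585.849054288082, 0.0, 318.1636895072116], [0.0, 585.849054288082, 227.12875084200246], [0.0, 0.0, 1.0]] [-0.07257333  0.          0.          0.          0.        ] 0.99603515625
wrist [0.65106793 0.07287291 0.37328649] [[1.0, -0.0, 0.0], [0.0, 0.96, 0.29], [-0.0, -0.29, 0.96]] [[400.7525879111639, 0.0, 321.49530564273454], [0.0, 400.7525879111639, 243.14390856424248], [0.0, 0.0, 1.0]] [-0.06683884  0.          0.          0.          0.        ] 0.996025390625
```

View pics/scene0.png

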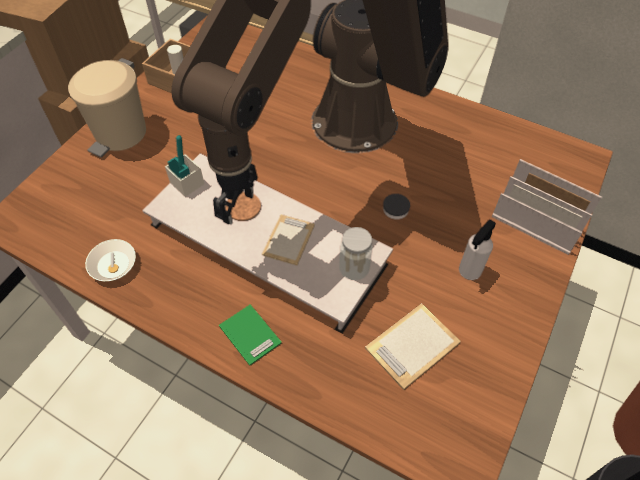

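View pics/wrist0.png

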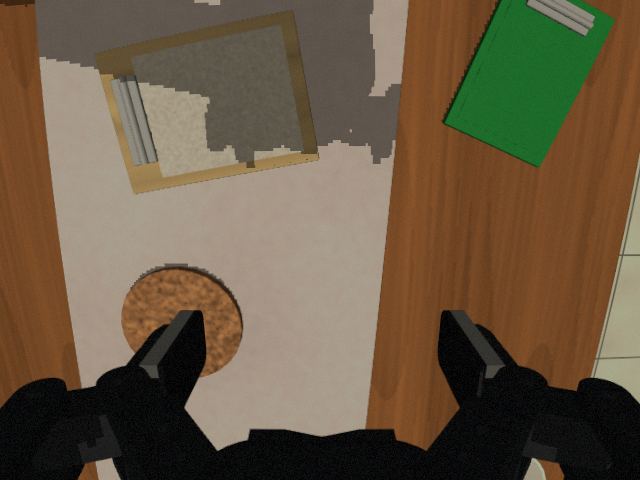

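View pics/side0.png

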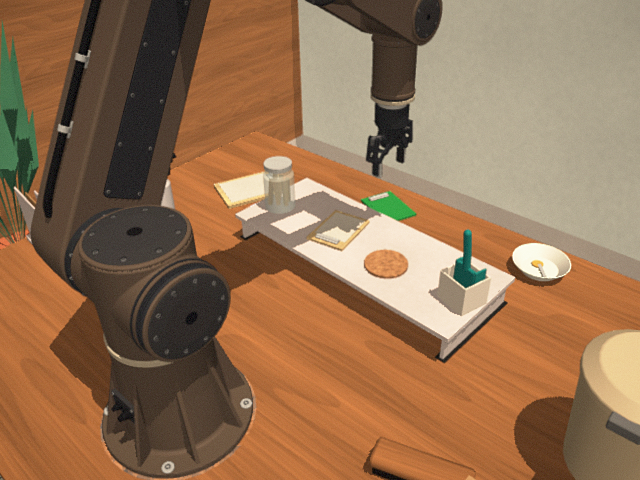

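The first views show three boards:
- **Small plywood board on the shelf:** scene (288,240), wrist corners about (97,54), (293,11), (318,158), (135,193), with the clip at the robot end at (135,120).
- **Large plywood board on the table:** scene (412,345).
- **Green board:** scene (250,335).

The description fits the first one. The wrist view also shows the shelf's front edge from (408,0) to (366,430), and the cork mat at (182,322), to the right of the board.

```bash
cat > meas.py <<'E'
from h import *
def zmap(d,c):
    m,p,r=c; v,u=np.mgrid[0:480,0:640]; px=np.c_[u.ravel(),v.ravel()].astype(float)
    _,dd=rays(px,c); P=p+dd*d.reshape(-1,1); return P.reshape(480,640,3)
def fitline(px,c,z):
    P=onplane(px,c,z)[:,:2]; 
    for _ in range(4):
        m=P.mean(0); u,s,vt=np.linalg.svd(P-m); n=vt[1]; e=abs((P-m)@n); P=P[e<max(.0015,2*e.std())]
    t=vt[0]; t=t if t[1]>0 else -t
    return m,t,e.std(),len(P)
def board(im,d,c):
    hsv=cv2.cvtColor(im,cv2.COLOR_RGB2HSV); H,S,V=cv2.split(hsv)
    P=zmap(d,c); on=(P[...,2]>.06)&(P[...,2]<.11)
    return H,S,V,P,on
E
python3 - <<'E'
from meas import *
c=cam("wrist"); im=cv2.imread("pics/wrist0.png")[...,::-1].copy(); d=np.load("pics/wrist0d.npy")
H,S,V,P,on=board(im,d,c); z=P[...,2]
for q in[(250,250),(350,250),(220,220),(220,90),(305,100),(135,120),(180,320),(450,250),(115,90)]: print(q,im[q[1],q[0]],hsv:=(H[q[1],q[0]],S[q[1],q[0]]),P[q[1],q[0]].round(4))
# shelf edges by depth
f=[(np.where(on[v,:430])[0].max()+.5,v) for v in range(20,300,4)]
b=[(np.where(on[v,:430])[0].min()-.5,v) for v in range(60,460,4)]
print("front",fitline(f,c,.075)); print("back",fitline(b,c,.075))
k=(((S>85)&on)*255).astype(np.uint8); cv2.imwrite("pics/k.png",k)
cs=sorted(cv2.findContours(k,cv2.RETR_EXTERNAL,cv2.CHAIN_APPROX_NONE)[0],key=cv2.contourArea)[-3:]
for q in cs:
    W=onplane(q.reshape(-1,2),c,.083)[:,:2]; r=cv2.minAreaRect((W*1000).astype(np.float32)); print(cv2.contourArea(q),r, cv2.boxPoints(r).round(1).tolist())
# scene: shelf and board, others
c=cam("scene"); im=cv2.imread("pics/scene0.png")[...,::-1].copy(); d=np.load("pics/scene0d.npy")
H,S,V,P,on=board(im,d,c); z=P[...,2]
for n,q in dict(jar=(357,250),scoop=(184,170),tin=(397,205),big=(412,345),green=(250,335),bottle=(475,258),board=(288,240)).items(): print(n,P[q[1],q[0]].round(3))
up=((z>.068)&(z<.080)).astype(np.uint8)
n,l,st,ce=cv2.connectedComponentsWithStats(up); i=1+st[1:,4].argmax(); print(st[i])
W=P[l==i][:,:2]; r=cv2.minAreaRect((W*1000).astype(np.float32)); print("shelf",r,cv2.boxPoints(r).round(1).tolist())
E
```

```text
(250, 250) [166 150 132] (np.uint8(16), np.uint8(52)) [ 0.5953 -0.0211  0.0765]
(350, 250) [167 156 142] (np.uint8(17), np.uint8(38)) [ 0.6732 -0.0215  0.075 ]
(220, 220) [168 153 136] (np.uint8(16), np.uint8(49)) [0.5731 0.0025 0.075 ]
(220, 90) [94 87 74] (np.uint8(20), np.uint8(54)) [0.5812 0.0963 0.0835]
(305, 100) [89 72 45] (np.uint8(18), np.uint8(126)) [0.6397 0.0892 0.0846]
(135, 120) [99 96 86] (np.uint8(23), np.uint8(33)) [0.5219 0.0771 0.089 ]
(180, 320) [51 51 46] (np.uint8(30), np.uint8(25)) [0.6042 0.011  0.2548]
(450, 250) [110  67  32] (np.uint8(13), np.uint8(181)) [ 0.777  -0.0449  0.0011]
(115, 90) [144 139 125] (np.uint8(22), np.uint8(34)) [0.5098 0.0973 0.0886]Traceback (most recent call last):
  File "<stdin>", line 7, in <module>
    return umr_minimum(a, axis, None, out, keepdims, initial, where)
ValueError: zero-size array to reduction operation minimum which has no identity
```

Run:
```python
import cv2
im=cv2.imread("pics/wrist0.png")[0:230,60:420]; cv2.imwrite("pics/crop1.png",cv2.resize(im,None,fx=2,fy=2))
```

```text
(no output)
```

View pics/crop1.png

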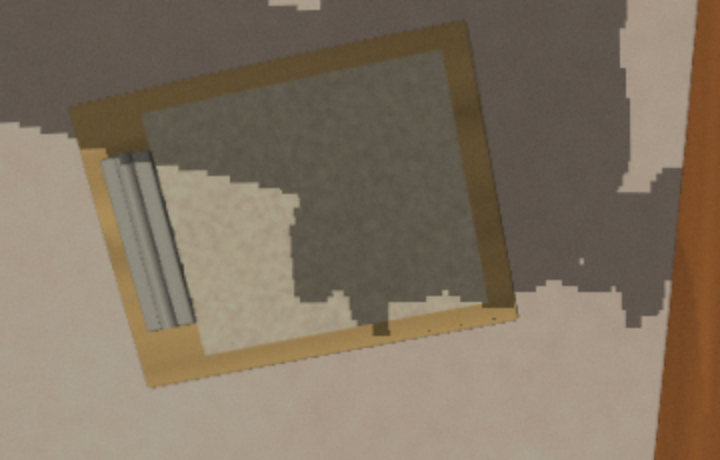

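The crop confirms a small plywood board with paper. The clip is on the robot side at full-image (135,120), and the plain end runs from (293,11) to (318,158), facing the front edge. I'll fix the shelf-edge fit next.

```bash
cat > m2.py <<'E'
from meas import *
def edges(im,d,c,x0=430,fr=(20,300),br=(60,340)):
    H,S,V,P,on=board(im,d,c)
    f=[];b=[]
    for v in range(*fr,3):
        w=np.where(on[v])[0]; 
        if len(w): f.append((w.max()+.5,v))
    for v in range(*br,3):
        w=np.where(on[v])[0]; 
        if len(w): b.append((w.min()-.5,v))
    return fitline(f,c,.075),fitline(b,c,.075)
def boards(im,d,c):
    H,S,V,P,on=board(im,d,c)
    k=(((S>85)&on)*255).astype(np.uint8)
    k=cv2.morphologyEx(k,cv2.MORPH_OPEN,np.ones((3,3),np.uint8))
    out=[]
    for q in sorted(cv2.findContours(k,cv2.RETR_EXTERNAL,cv2.CHAIN_APPROX_NONE)[0],key=cv2.contourArea)[-3:]:
        W=onplane(q.reshape(-1,2),c,.083)[:,:2]; r=cv2.minAreaRect((W*1000).astype(np.float32)); out.append((cv2.contourArea(q),r,cv2.boxPoints(r).round(1).tolist(),q.reshape(-1,2).mean(0).round()))
    return out
E
python3 - <<'E'
from m2 import *
c=cam("wrist"); im=cv2.imread("pics/wrist0.png")[...,::-1].copy(); d=np.load("pics/wrist0d.npy")
for e in edges(im,d,c): print(e, np.degrees(np.arctan2(-e[1][0],e[1][1])))
for o in boards(im,d,c): print(o)
print("corners",onplane([(96.5,54),(293,10.5),(318.5,158),(135,193.5)],c,.083).round(4).tolist())
print("edge pts",onplane([(408,0),(366,430),(37,50),(100,470)],c,.075).round(4).tolist())
c=cam("scene"); im=cv2.imread("pics/scene0.png")[...,::-1].copy(); d=np.load("pics/scene0d.npy")
H,S,V,P,on=board(im,d,c); z=P[...,2]
for n,q in dict(jar=(357,235),scoop=(184,180),scooptop=(180,140),tin=(397,205),bottle=(475,258),board=(288,240)).items(): print(n,P[q[1],q[0]].round(3))
up=((z>.068)&(z<.080)).astype(np.uint8)
n,l,st,ce=cv2.connectedComponentsWithStats(up); i=1+st[1:,4].argmax(); print(st[i])
W=P[l==i][:,:2]; r=cv2.minAreaRect((W*1000).astype(np.float32)); print("shelf",r,cv2.boxPoints(r).round(1).tolist())
print("board corners scene")
for o in boards(im,d,c): print(o)
E
```

```text
(array([0.70383712, 0.04530862]), array([0.05282211, 0.99860394]), np.float64(0.00018385947314510177), 94) -3.027893117055204
(array([0.44249078, 0.01594385]), array([0.0537445 , 0.99855472]), np.float64(0.00017909856618824555), 94) -3.0808171086953267
(6997.0, ((538.7991333007812, -77.8800048828125), (91.50702667236328, 99.02588653564453), 66.86984252929688), [[475.29998779296875, -100.5], [566.4000244140625, -139.39999389648438], [602.2999877929688, -55.29999923706055], [511.20001220703125, -16.399999618530273]], array([185., 317.]))
(28990.5, ((571.7383422851562, 85.71357727050781), (139.6123046875, 99.61549377441406), 10.047514915466309), [[494.29998779296875, 122.5999984741211], [511.70001220703125, 24.5], [649.2000122070312, 48.79999923706055], [631.7999877929688, 146.89999389648438]], array([210., 102.]))
corners [[0.4965, 0.1219, 0.083], [0.6322, 0.1462, 0.083], [0.6488, 0.0498, 0.083], [0.5128, 0.0247, 0.083]]
edge pts [[0.7093, 0.1552, 0.075], [0.6919, -0.1951, 0.075], [0.4478, 0.1279, 0.075], [0.4319, -0.2502, 0.075]]
jar [0.553 0.277 0.203]
scoop [ 0.572 -0.248  0.135]
sc
[... 507 characters left out ...]
), 33.49728775024414), [[2.700000047683716, -717.2999877929688], [64.69999694824219, -811.0], [258.8999938964844, -682.5], [196.89999389648438, -588.7999877929688]], array([160.,  61.]))
(549.0, ((536.6809692382812, -69.38241577148438), (97.86552429199219, 75.31465148925781), 10.460921287536621), [[481.70001220703125, -41.20000076293945], [495.3999938964844, -115.30000305175781], [591.5999755859375, -97.5], [578.0, -23.5]], array([245., 207.]))
(986.5, ((141.594970703125, -1040.5157470703125), (183.00083923339844, 410.3145446777344), 77.10479736328125), [[-78.80000305175781, -1083.9000244140625], [321.20001220703125, -1175.5], [362.0, -997.0999755859375], [-38.0, -905.5]], array([76., 39.]))
```

Measurements agree with the sizes given: board 139.6 x 99.6 mm, shelf 259.8 mm deep. The shelf is yawed -3.05° and the board +10.0°, so the board is about 13° off square.

The plan is to set the jaws half open and parallel to the front edge, lower them behind the clip end, then push along shelf +x. The two fingertips will square the board as they push.

```bash
python3 -m handwheel '[{"tz":-0.09,"ty":0.043,"turn":0.5,"fingers":0},{"tz":-0.18,"ty":0.086,"turn":1,"fingers":0},{"tz":-0.18,"ty":0.086,"turn":1,"fingers":0},{"tz":-0.18,"ty":0.086,"turn":1,"fingers":0},{"tz":-0.18,"ty":0.086,"turn":1,"fingers":0},{"tz":-0.18,"ty":0.086,"turn":1,"fingers":0},{"tz":-0.18,"ty":0.086,"turn":1,"fingers":0}]' 40
python3 -m handwheel '[{"turn":1,"fingers":0},{"turn":1,"fingers":0},{"turn":1,"fingers":0},{"turn":1,"fingers":0},{"turn":1,"fingers":0}]'
python3 -m handwheel '[{"turn":1,"fingers":0},{"turn":1,"fingers":0},{"turn":1,"fingers":0},{"turn":1,"fingers":0},{"turn":1,"fingers":0}]'
python3 -m handwheel '[{"turn":0.1,"fingers":0},{"turn":0.1,"fingers":0},{"turn":0.1,"fingers":0}]'
cat > where.py <<'E'
from h import *
th=np.radians(-3.05); n=np.array([np.cos(th),np.sin(th)]); t=np.array([-n[1],n[0]]); E0=np.array([.70384,.04531])
def sl(p): return np.array([(np.asarray(p)[...,:2]-E0)@n,(np.asarray(p)[...,:2]-E0)@t]).T
if __name__=="__main__":
    p,r=pose(); s=env.state()
    print("t",s["t"],"p",p.round(4),"sl",sl(p).round(4),"axes y,z",r[:,1].round(4),r[:,2].round(4),"x",r[:,0].round(4),"jawyaw",np.degrees(np.arctan2(-r[0,2],r[1,2])).round(2),"F",s["contact_force"].round(2),"gap",s["finger_gap"],"j",s["joint_positions"].round(2))
E
python3 where.py
python3 - <<'E'
from meas import *
c=cam("wrist"); p,r=pose(); im,d=env.camera("wrist"); cv2.imwrite("pics/w1.png",im[...,::-1])
P=zmap(d,c); T=(P-p)@r   # tool coords
m=(d>0)&(abs(T[...,0])<.05)&(abs(T[...,2])<.07)&(P[...,2]>.15)&(abs(T[...,1])<.04)
for sgn in(-1,1):
    q=T[m&(T[...,2]*sgn>0)]; print(sgn,len(q),"tool x max",np.percentile(q[:,0],[90,98,100]).round(4)); tip=q[q[:,0]>q[:,0].max()-.012]
    print(" tip y",tip[:,1].min().round(4),tip[:,1].max().round(4)," z",tip[:,2].min().round(4),tip[:,2].max().round(4))
E
```

```text
t 0.15 p [0.6497 0.     0.2087] sl [-0.0517 -0.0481] axes y,z [-0.  1.  0.] [ 1.e+00  0.e+00 -9.e-04] x [-9.e-04  0.e+00 -1.e+00] jawyaw -90.0 F [-0.03  0.17 -0.86] gap 1.002314098562488 j [-0.05  0.48  1.6  -0.    1.07 -0.05]
-1 1186 tool x max [-0.0379 -0.036  -0.0344]
 tip y -0.0113 0.012  z -0.0548 -0.0408
1 1186 tool x max [-0.0381 -0.0359 -0.0344]
 tip y -0.0111 0.012  z 0.0435 0.0571schema error: expected keys tx, ty, tz, turn, fingers
schema error: expected keys tx, ty, tz, turn, fingers
schema error: expected keys tx, ty, tz, turn, fingers
schema error: expected keys tx, ty, tz, turn, fingers
```

All five keys are required in every row, so nothing moved.

```bash
python3 -m handwheel '[{"tx":0,"ty":0.043,"tz":-0.09,"turn":0.5,"fingers":0},{"tx":0,"ty":0.086,"tz":-0.18,"turn":1,"fingers":0},{"tx":0,"ty":0.086,"tz":-0.18,"turn":1,"fingers":0},{"tx":0,"ty":0.086,"tz":-0.18,"turn":1,"fingers":0},{"tx":0,"ty":0.086,"tz":-0.18,"turn":1,"fingers":0},{"tx":0,"ty":0.086,"tz":-0.18,"turn":1,"fingers":0},{"tx":0,"ty":0.086,"tz":-0.18,"turn":1,"fingers":0}]' 40
python3 -m handwheel '[{"tx":0,"ty":0,"tz":0,"turn":1,"fingers":0},{"tx":0,"ty":0,"tz":0,"turn":1,"fingers":0},{"tx":0,"ty":0,"tz":0,"turn":1,"fingers":0},{"tx":0,"ty":0,"tz":0,"turn":1,"fingers":0},{"tx":0,"ty":0,"tz":0,"turn":1,"fingers":0}]'
python3 -m handwheel '[{"tx":0,"ty":0,"tz":0,"turn":1,"fingers":0},{"tx":0,"ty":0,"tz":0,"turn":1,"fingers":0},{"tx":0,"ty":0,"tz":0,"turn":1,"fingers":0},{"tx":0,"ty":0,"tz":0,"turn":1,"fingers":0},{"tx":0,"ty":0,"tz":0,"turn":1,"fingers":0}]'
python3 -m handwheel '[{"tx":0,"ty":0,"tz":0,"turn":0.1,"fingers":0},{"tx":0,"ty":0,"tz":0,"turn":0.1,"fingers":0},{"tx":0,"ty":0,"tz":0,"turn":0.1,"fingers":0}]'
python3 where.py
python3 - <<'E'
from meas import *
from where import sl
c=cam("wrist"); p,r=pose(); im,d=env.camera("wrist"); cv2.imwrite("pics/w1.png",im[...,::-1])
P=zmap(d,c); T=(P-p)@r
m=(d>0)&(abs(T[...,0])<.06)&(abs(T[...,2])<.06)&(P[...,2]>.12)&(abs(T[...,1])<.04)
for sgn in(-1,1):
    q=T[m&(T[...,2]*sgn>0)]; print(sgn,len(q),"tool x max",np.percentile(q[:,0],[90,98,100]).round(4)); tip=q[q[:,0]>q[:,0].max()-.012]
    print(" tip y",tip[:,1].min().round(4),tip[:,1].max().round(4)," z",tip[:,2].min().round(4),tip[:,2].max().round(4))
E
```

```text
t: 0.78
eef_pos: [0.4688, 0.0867, 0.2096]
tcp_rot: [0.715, 1.571, 0.194]
contact_force: [1.8, 0.2, 0.3]
finger_gap: 0.503
t: 1.2
eef_pos: [0.4711, 0.0857, 0.2092]
tcp_rot: [1.004, 1.57, -0.05]
contact_force: [0.0, -0.3, -0.1]
finger_gap: 0.504
t: 1.62
eef_pos: [0.4707, 0.0858, 0.2092]
tcp_rot: [1.52, 1.571, -0.055]
contact_force: [-0.4, -0.4, 0.9]
finger_gap: 0.504
t: 1.87
eef_pos: [0.4704, 0.0859, 0.2092]
tcp_rot: [1.41, 1.571, -0.209]
contact_force: [0.1, 0.4, 0.3]
finger_gap: 0.501
t 1.8667 p [0.4704 0.0859 0.2092] sl [-0.2353  0.0281] axes y,z [ 9.989e-01 -4.730e-02  1.000e-04] [-0.0473 -0.9989  0.    ] x [ 1.e-04 -0.e+00 -1.e+00] jawyaw 177.29 F [0.14 0.36 0.29] gap 0.5014139311280933 j [ 0.12  0.24  1.98 -0.    0.92  1.74]
-1 2415 tool x max [-0.0315 -0.0267 -0.023 ]
 tip y -0.0095 0.0131  z -0.0353 -0.0216
1 2407 tool x max [-0.0314 -0.0267 -0.0236]
 tip y -0.0094 0.0131  z 0.0209 0.0342
```

View pics/w1.png

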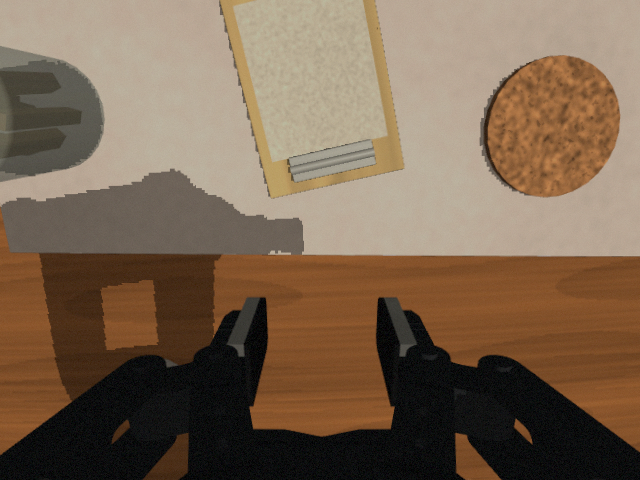

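The view shows the jar at (45,115), the board's clip end from (270,197) to (403,168), the mat at (550,125), and the fingertips at (262,298) and (382,298). The depth image puts the tips farther behind the TCP than the documentation says, so I'll check that by projection before going down.

```bash
python3 where.py
python3 - <<'E'
from meas import *
from where import sl
c=cam("wrist"); p,r=pose()
for x in(-.03,-.023,-.015,-.006,0): print(x,proj([p+r@np.array([x,y,.0213]) for y in(.011,-.011)],c).round(0).tolist())
P=onplane([(270,197),(403,168)],c,.083); print("A,B sl",sl(P).round(4))
P=onplane([(550,125),(485,125),(619,125)],c,.083); print("mat sl",sl(P).round(4), "back edge",sl(onplane([(0,254),(639,257)],c,.075)).round(4))
E
```

```text
t 1.9167 p [0.4703 0.0859 0.2092] sl [-0.2354  0.0281] axes y,z [ 9.989e-01 -4.780e-02  1.000e-04] [-0.0478 -0.9989  0.    ] x [ 1.e-04 -0.e+00 -1.e+00] jawyaw 177.26 F [ 0.36  0.24 -0.59] gap 0.49483360460598763 j [ 0.12  0.24  1.98 -0.    0.92  1.74]
-0.03 [[380.0, 302.0], [378.0, 355.0]]
-0.023 [[378.0, 295.0], [375.0, 345.0]]
-0.015 [[375.0, 287.0], [373.0, 335.0]]
-0.006 [[372.0, 278.0], [371.0, 325.0]]
0 [[371.0, 273.0], [369.0, 319.0]]
A,B sl [[-0.2129  0.0663]
 [-0.1911 -0.0301]]
mat sl [[-0.1589 -0.1347]
 [-0.1601 -0.0869]
 [-0.1571 -0.1877]] back edge [[-0.2611  0.2929]
 [-0.2608 -0.2336]]
```

Run:
```python
from meas import *
from where import sl
p,r=pose()
for n in("side","scene"):
    c=cam(n); im,d=env.camera(n); cv2.imwrite(f"pics/{n}1.png",im[...,::-1])
    T=(zmap(d,c)-p)@r
    m=(d>0)&(T[...,0]<.03)&(T[...,0]>-.06)&(abs(T[...,2])<.06)&(abs(T[...,1])<.03)
    q=T[m]; i=np.argsort(-q[:,0])[:8]; print(n,m.sum(),q[i].round(4).tolist()); u=proj(p,c)[0].astype(int); print(u)
    cr=im[u[1]-60:u[1]+40,u[0]-60:u[0]+60,::-1].copy(); cr[60,60]=(0,0,255); cv2.imwrite(f"pics/{n}1c.png",cv2.resize(cr,None,fx=3,fy=3,interpolation=cv2.INTER_NEAREST))
a=cv2.imread("pics/side1c.png");b=cv2.imread("pics/scene1c.png"); cv2.imwrite("pics/sc1.png",np.hstack([a,b]))
```

```text
side 261 [[-0.0237, -0.0089, 0.0254], [-0.0238, -0.0016, 0.0274], [-0.0239, 0.0005, -0.0216], [-0.0245, 0.0036, 0.0285], [-0.0247, -0.0085, 0.0281], [-0.0252, 0.0082, -0.0229], [-0.0254, -0.0104, -0.0231], [-0.0255, -0.0029, -0.0212]]
[309 200]
scene 131 [[-0.0246, -0.0062, 0.0206], [-0.0255, 0.0058, 0.019], [-0.0266, 0.008, -0.0307], [-0.0278, -0.0081, 0.0187], [-0.0285, -0.002, 0.0208], [-0.0286, 0.0092, 0.0258], [-0.0289, -0.006, 0.0203], [-0.0291, 0.0055, 0.019]]
[305 182]
```

View pics/sc1.png

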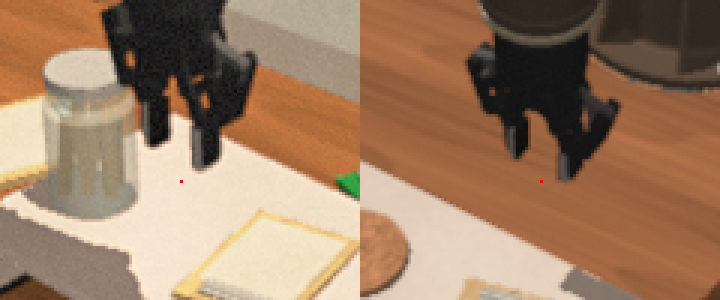

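All three cameras put the half-open tips about 23 mm behind the reported TCP, with a front face at +0.012 in tool y. I'll descend in stages, first to TCP z = 0.079, which is safe under either reading. Then I'll measure the gap there.

```bash
python3 -m handwheel '[{"tx":0.03,"ty":0,"tz":0,"turn":0.008,"fingers":0},{"tx":0.06,"ty":0,"tz":0,"turn":0.008,"fingers":0},{"tx":0.09,"ty":0,"tz":0,"turn":0.008,"fingers":0},{"tx":0.11,"ty":0,"tz":0,"turn":0.008,"fingers":0},{"tx":0.125,"ty":0,"tz":0,"turn":0.008,"fingers":0},{"tx":0.13,"ty":0,"tz":0,"turn":0.008,"fingers":0},{"tx":0.13,"ty":0,"tz":0,"turn":0.008,"fingers":0},{"tx":0.13,"ty":0,"tz":0,"turn":0.008,"fingers":0}]'
python3 where.py
cat > tips.py <<'E'
from meas import *
from where import sl
def tips():
    p,r=pose()
    for n in("side","scene","wrist"):
        c=cam(n); im,d=env.camera(n); P=zmap(d,c); T=(P-p)@r; k=im.max(2)<75
        for s in(-1,1):
            m=k&(d>0)&(P[...,2]>.0765)&(T[...,0]>-.06)&(abs(T[...,2]-s*.028)<.012)&(abs(T[...,1])<.016)
            if m.sum()>8: q=P[m]; tt=T[m]; print(n,s,m.sum(),"lowest z",np.sort(q[:,2])[:4].round(4),"front y",np.sort(tt[tt[:,0]>tt[:,0].max()-.01][:,1])[-3:].round(4))
    return im,d
if __name__=="__main__": tips()
E
python3 tips.py
```

```text
t: 2.68
eef_pos: [0.4703, 0.086, 0.0796]
tcp_rot: [1.697, 1.571, 0.071]
contact_force: [-1.6, -0.1, 0.2]
finger_gap: 0.503
t 2.6833 p [0.4703 0.086  0.0796] sl [-0.2354  0.0283] axes y,z [ 9.984e-01 -5.570e-02  1.000e-04] [-0.0557 -0.9984 -0.    ] x [ 1.e-04  0.e+00 -1.e+00] jawyaw 176.81 F [-1.64 -0.1   0.16] gap 0.5029203236792346 j [ 0.12  0.44  2.1  -0.    0.6   1.74]
side -1 71 lowest z [0.1063 0.1073 0.1076 0.1083] front y [0.0021 0.0033 0.0051]
side 1 52 lowest z [0.1081 0.1118 0.1141 0.1157] front y [0.0018 0.0024 0.0043]
scene -1 32 lowest z [0.1092 0.1102 0.1107 0.1142] front y [0.008  0.0109 0.012 ]
scene 1 42 lowest z [0.1074 0.1098 0.1107 0.1146] front y [0.0109 0.0114 0.0122]
wrist -1 2357 lowest z [0.1031 0.1037 0.1039 0.1039] front y [0.0135 0.0136 0.0136]
wrist 1 2299 lowest z [0.1041 0.1042 0.1042 0.1042] front y [0.0135 0.0135 0.0137]
```

```bash
python3 -m handwheel '[{"tx":0.008,"ty":0,"tz":0,"turn":0,"fingers":0},{"tx":0.015,"ty":0,"tz":0,"turn":0,"fingers":0},{"tx":0.018,"ty":0,"tz":0,"turn":0,"fingers":0},{"tx":0.018,"ty":0,"tz":0,"turn":0,"fingers":0}]'
python3 tips.py | grep wrist
python3 -m handwheel '[{"tx":0.002,"ty":0,"tz":0,"turn":0,"fingers":0},{"tx":0.004,"ty":0,"tz":0,"turn":0,"fingers":0},{"tx":0.004,"ty":0,"tz":0,"turn":0,"fingers":0},{"tx":0.004,"ty":0,"tz":0,"turn":0,"fingers":0}]'
python3 where.py; python3 tips.py | grep wrist
```

```text
t: 3.17
eef_pos: [0.4693, 0.0859, 0.0603]
tcp_rot: [-1.397, 1.569, -3.025]
contact_force: [-0.1, 0.8, -0.4]
finger_gap: 0.502
wrist -1 2345 lowest z [0.0843 0.0847 0.0848 0.0848] front y [0.0134 0.0134 0.0135]
wrist 1 2321 lowest z [0.0843 0.0845 0.0846 0.0847] front y [0.0133 0.0134 0.0134]
t: 3.65
eef_pos: [0.47, 0.086, 0.0571]
tcp_rot: [-1.397, 1.571, -3.024]
contact_force: [0.2, -0.4, 0.6]
finger_gap: 0.5
t 3.65 p [0.47   0.086  0.0571] sl [-0.2357  0.0282] axes y,z [ 9.984e-01 -5.650e-02 -1.000e-04] [-0.0565 -0.9984  0.    ] x [-1.e-04 -0.e+00 -1.e+00] jawyaw 176.76 F [ 0.24 -0.36  0.56] gap 0.49960765015980835 j [ 0.12  0.48  2.12 -0.    0.55  1.74]
wrist -1 2387 lowest z [0.0802 0.0805 0.0805 0.0808] front y [0.013 0.013 0.013]
wrist 1 2375 lowest z [0.0806 0.0807 0.0808 0.0809] front y [0.013  0.0131 0.0131]
```

The tips are about 5 mm above the shelf with no contact force. I'll drop another 2 mm and push 85 mm slowly, leaving roughly 28 mm to do after a check.

```bash
python3 -m handwheel '[{"tx":0.002,"ty":0,"tz":0,"turn":-0.006,"fingers":0},{"tx":0.002,"ty":0.005,"tz":0,"turn":-0.006,"fingers":0},{"tx":0.002,"ty":0.01,"tz":0,"turn":-0.006,"fingers":0},{"tx":0.002,"ty":0.015,"tz":0,"turn":-0.006,"fingers":0},{"tx":0.002,"ty":0.02,"tz":0,"turn":-0.006,"fingers":0},{"tx":0.002,"ty":0.025,"tz":0,"turn":-0.006,"fingers":0},{"tx":0.002,"ty":0.03,"tz":0,"turn":-0.006,"fingers":0},{"tx":0.002,"ty":0.035,"tz":0,"turn":-0.006,"fingers":0},{"tx":0.002,"ty":0.04,"tz":0,"turn":-0.006,"fingers":0},{"tx":0.002,"ty":0.045,"tz":0,"turn":-0.006,"fingers":0},{"tx":0.002,"ty":0.05,"tz":0,"turn":-0.006,"fingers":0},{"tx":0.002,"ty":0.055,"tz":0,"turn":-0.006,"fingers":0},{"tx":0.002,"ty":0.06,"tz":0,"turn":-0.006,"fingers":0},{"tx":0.002,"ty":0.065,"tz":0,"turn":-0.006,"fingers":0},{"tx":0.002,"ty":0.07,"tz":0,"turn":-0.006,"fingers":0},{"tx":0.002,"ty":0.075,"tz":0,"turn":-0.006,"fingers":0},{"tx":0.002,"ty":0.08,"tz":0,"turn":-0.006,"fingers":0},{"tx":0.002,"ty":0.084,"tz":0,"turn":-0.006,"fingers":0},{"tx":0.002,"ty":0.085,"tz":0,"turn":-0.006,"fingers":0},{"tx":0.002,"ty":0.085,"tz":0,"turn":-0.006,"fingers":0}]'
python3 where.py
python3 - <<'E'
from tips import *
im,d=tips(); cv2.imwrite("pics/w2.png",im[...,::-1])
E
```

```text
t: 5.47
eef_pos: [0.5553, 0.0812, 0.0552]
tcp_rot: [1.733, 1.571, 0.109]
contact_force: [-0.5, 0.2, 0.5]
finger_gap: 0.497
t 5.4667 p [0.5553 0.0812 0.0552] sl [-0.1503  0.0279] axes y,z [ 9.986e-01 -5.350e-02  3.000e-04] [-0.0535 -0.9986 -0.    ] x [ 3.e-04  0.e+00 -1.e+00] jawyaw 176.93 F [-0.54  0.17  0.53] gap 0.496777314298793 j [0.09 0.56 1.93 0.   0.65 1.72]
side -1 67 lowest z [0.0806 0.082  0.0836 0.0839] front y [0.0011 0.0014 0.0018]
side 1 42 lowest z [0.0847 0.0895 0.0895 0.09  ] front y [0.0001 0.0012 0.0013]
scene -1 29 lowest z [0.0789 0.0847 0.0893 0.0896] front y [0.0015 0.0063]
scene 1 40 lowest z [0.0799 0.0813 0.0844 0.0863] front y [0.0077 0.0097 0.0097]
wrist -1 2405 lowest z [0.0767 0.0785 0.0785 0.0786] front y [0.0125 0.0136 0.0139]
wrist 1 2370 lowest z [0.0781 0.0784 0.0786 0.0787] front y [0.0126 0.0128 0.0128]
```

View pics/w2.png

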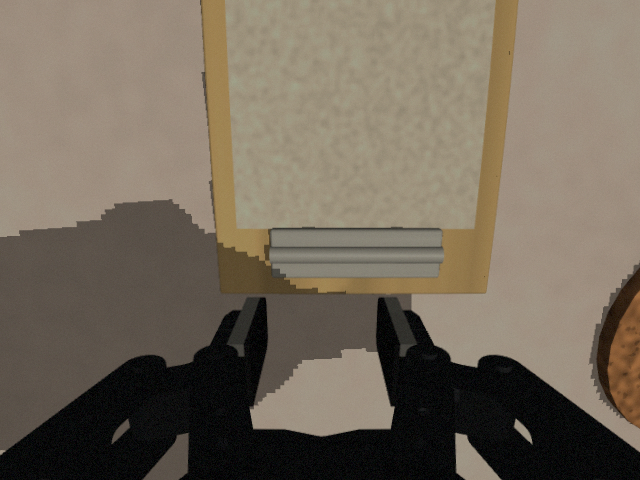

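The board is now square in the view. Its clip end runs from (219,293) to (487,293) against the fingertips at (262,298) and (382,298), and the mat at (635,340) is well clear. Next I'll measure its back edge.

Run:
```python
from meas import *
from where import sl
c=cam("wrist"); P=onplane([(219,293),(487,293),(203,0),(517,0)],c,.083); q=sl(P); print(q.round(4).tolist(),"width",np.linalg.norm(P[0]-P[1]))
print("square err deg", np.degrees(np.arctan2(q[0,0]-q[1,0],q[0,1]-q[1,1])), "overhang",(q[0,0]+q[1,0])/2+.14)
```

```text
[[-0.1371, 0.0664], [-0.1372, -0.0338], [-0.039, 0.065], [-0.0382, -0.0331]] width 0.10017936726007089
square err deg 0.09996410963221133 overhang 0.002857249566377007
```

It is square to 0.1° and overhangs 2.9 mm. I'll push 25 mm more, a little short on purpose, then back off and rise to measure the overhang directly against the edge.

```bash
python3 -m handwheel '[{"tx":0,"ty":0.004,"tz":0,"turn":0,"fingers":0},{"tx":0,"ty":0.008,"tz":0,"turn":0,"fingers":0},{"tx":0,"ty":0.012,"tz":0,"turn":0,"fingers":0},{"tx":0,"ty":0.016,"tz":0,"turn":0,"fingers":0},{"tx":0,"ty":0.02,"tz":0,"turn":0,"fingers":0},{"tx":0,"ty":0.023,"tz":0,"turn":0,"fingers":0},{"tx":0,"ty":0.025,"tz":0,"turn":0,"fingers":0},{"tx":0,"ty":0.025,"tz":0,"turn":0,"fingers":0},{"tx":0,"ty":0.025,"tz":0,"turn":0,"fingers":0},{"tx":0,"ty":0.025,"tz":0,"turn":0,"fingers":0}]'
python3 where.py
python3 -m handwheel '[{"tx":0,"ty":-0.01,"tz":0,"turn":0,"fingers":0},{"tx":0,"ty":-0.02,"tz":0,"turn":0,"fingers":0},{"tx":-0.03,"ty":-0.02,"tz":0,"turn":0,"fingers":0},{"tx":-0.07,"ty":-0.02,"tz":0,"turn":0,"fingers":0},{"tx":-0.11,"ty":-0.02,"tz":0,"turn":0,"fingers":0},{"tx":-0.15,"ty":-0.02,"tz":0,"turn":0,"fingers":0},{"tx":-0.17,"ty":0,"tz":0,"turn":0,"fingers":0},{"tx":-0.17,"ty":0.02,"tz":0,"turn":0,"fingers":0},{"tx":-0.17,"ty":0.02,"tz":0,"turn":0,"fingers":0},{"tx":-0.17,"ty":0.02,"tz":0,"turn":0,"fingers":0},{"tx":-0.17,"ty":0.02,"tz":0,"turn":0,"fingers":0}]'
python3 where.py
python3 - <<'E'
from meas import *
for n in("wrist","scene","side"):
    im,d=env.camera(n); cv2.imwrite(f"pics/{n}3.png",im[...,::-1]); np.save(f"pics/{n}3d.npy",d)
E
```

```text
t: 6.45
eef_pos: [0.5798, 0.0799, 0.0552]
tcp_rot: [0.988, 1.571, -0.636]
contact_force: [-0.5, -0.1, -0.3]
finger_gap: 0.504
t 6.45 p [0.5798 0.0799 0.0552] sl [-0.1257  0.0279] axes y,z [ 0.9986 -0.0533  0.    ] [-0.0533 -0.9986  0.    ] x [ 0. -0. -1.] jawyaw 176.94 F [-0.49 -0.08 -0.25] gap 0.5038486607990817 j [ 0.09  0.59  1.88 -0.    0.68  1.71]
t: 7.37
eef_pos: [0.598, 0.0788, 0.2242]
tcp_rot: [-1.459, 1.568, -3.083]
contact_force: [0.8, -0.8, -0.1]
finger_gap: 0.498
t 7.3667 p [0.598  0.0788 0.2242] sl [-0.1075  0.0278] axes y,z [ 0.9986 -0.0533 -0.0023] [-5.330e-02 -9.986e-01  3.000e-04] x [-2.3e-03 -1.0e-04 -1.0e+00] jawyaw 176.94 F [ 0.79 -0.8  -0.1 ] gap 0.49753774576631804 j [0.08 0.4  1.69 0.   1.05 1.7 ]
```

View pics/wrist3.png

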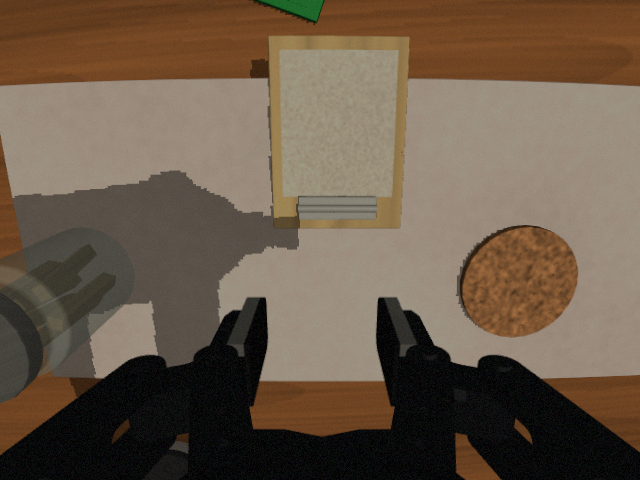

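The board is square in this view: plain end (268,37)–(409,37), clip end (275,228)–(401,229). The shelf's front edge lies at row 80, with the board crossing it. Mat and jar look untouched.

```bash
cat > fin.py <<'E'
from m2 import *
from where import sl
def line(P):
    m=P.mean(0)
    for _ in range(4):
        m=P.mean(0); vt=np.linalg.svd(P-m)[2]; e=abs((P-m)@vt[1]); P=P[e<max(.001,2*e.std())]
    return m,vt[0],e.std()
def fin():
    c=cam("wrist"); im,d=env.camera("wrist"); H,S,V,P,on=board(im,d,c)
    f=[]
    for u in list(range(60,240,4))+list(range(430,600,4)):
        w=np.where(on[:,u])[0]; f.append((u,w.min()-.5))
    m,t,e=line(onplane(f,c,.075)[:,:2]); t=t if t[1]>0 else -t; n=np.array([t[1],-t[0]])
    k=((S>85)&on&(P[...,2]>.078)).astype(np.uint8)*255; k=cv2.morphologyEx(k,cv2.MORPH_OPEN,np.ones((3,3),np.uint8))
    for q in sorted(cv2.findContours(k,cv2.RETR_EXTERNAL,cv2.CHAIN_APPROX_NONE)[0],key=cv2.contourArea)[-2:]:
        r=cv2.minAreaRect((onplane(q.reshape(-1,2),c,.083)[:,:2]*1000).astype(np.float32)); b=cv2.boxPoints(r)/1000
        s=(b-m)@n; l=(b-m)@t; o=np.argsort(-s); print("blob",np.array(r[1]).round(1),"ctr sl",sl(np.array(r[0])/1000).round(4),"corner s",s[o].round(4),"sq deg",np.degrees(np.arctan2(s[o[0]]-s[o[1]],l[o[0]]-l[o[1]])).round(2))
    print("edge yaw",np.degrees(np.arctan2(-t[0],t[1])).round(2),"resid",e.round(5),"edge pt sl",sl(m).round(4))
    return im
if __name__=="__main__": fin()
E
python3 fin.py; python3 where.py|cut -c1-70
python3 - <<'E'
# independent view: scene camera, board's plain-end corners and the front edge
from meas import *
from where import sl
c=cam("scene"); im=cv2.imread("pics/scene3.png"); 
from where import E0,n,t
q=[np.r_[E0+n*.03+t*(.0165+s*.05),.083] for s in(1,-1)]; u=proj(q,c); print(u.round(1))
x,y=u.mean(0).astype(int); cr=im[y-50:y+40,x-70:x+70]; cv2.imwrite("pics/s3c.png",cv2.resize(cr,None,fx=5,fy=5,interpolation=cv2.INTER_CUBIC)); print("crop origin",x-70,y-50)
E
```

```text
blob [100.7  99.4] ctr sl [-0.1599 -0.1375] corner s [-0.0902 -0.1472 -0.1727 -0.2297] sq deg 145.01
blob [100. 139.] ctr sl [-0.0424  0.0161] corner s [ 0.0271  0.0271 -0.1119 -0.1119] sq deg 0.01
edge yaw -3.03 resid 0.0001 edge pt sl [0.     0.0239]
t 7.5667 p [0.5988 0.0789 0.2247] sl [-0.1067  0.0279] axes y,z [ 0.99
[[262.4 288.5]
 [230.9 270.7]]
crop origin 176 229
```

View pics/s3c.png

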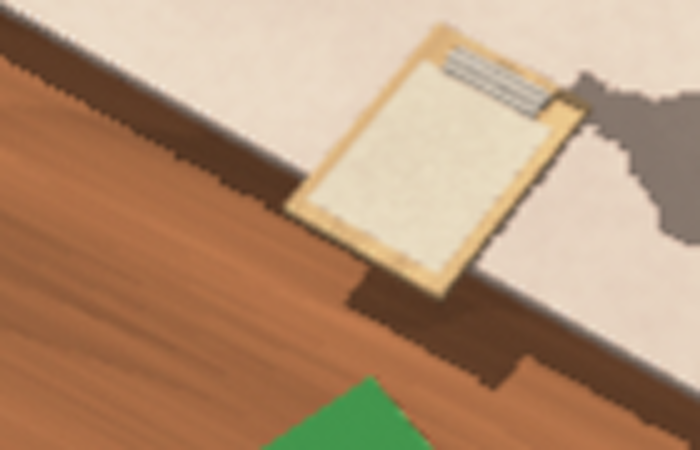

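The crop of the scene view, seen from the front, shows the plain end past the edge and parallel to it. Measured overhang is 27.1–27.6 mm and square to 0.01°, so 2.5 mm is left. I'll return behind the board, go down to the same height, and stop 2.5 mm beyond the last push.

```bash
python3 -m handwheel '[{"tx":0,"ty":-0.025,"tz":0,"turn":0,"fingers":0},{"tx":0.02,"ty":-0.045,"tz":0,"turn":0,"fingers":0},{"tx":0.05,"ty":-0.045,"tz":0,"turn":0,"fingers":0},{"tx":0.08,"ty":-0.045,"tz":0,"turn":0,"fingers":0},{"tx":0.11,"ty":-0.045,"tz":0,"turn":0,"fingers":0},{"tx":0.14,"ty":-0.045,"tz":0,"turn":0,"fingers":0},{"tx":0.16,"ty":-0.045,"tz":0,"turn":0,"fingers":0},{"tx":0.168,"ty":-0.045,"tz":0,"turn":0,"fingers":0},{"tx":0.169,"ty":-0.045,"tz":0,"turn":0,"fingers":0},{"tx":0.169,"ty":-0.045,"tz":0,"turn":0,"fingers":0},{"tx":0.169,"ty":-0.045,"tz":0,"turn":0,"fingers":0}]'
python3 where.py
```

```text
t: 8.48
eef_pos: [0.5557, 0.0813, 0.0574]
tcp_rot: [1.736, 1.569, 0.112]
contact_force: [0.0, -0.5, 0.1]
finger_gap: 0.501
t 8.4833 p [0.5557 0.0813 0.0574] sl [-0.1499  0.0281] axes y,z [ 0.9986 -0.0534  0.0016] [-5.340e-02 -9.986e-01 -3.000e-04] x [ 1.6e-03  2.0e-04 -1.0e+00] jawyaw 176.94 F [ 0.02 -0.55  0.09] gap 0.5010401503454577 j [0.09 0.56 1.93 0.   0.65 1.72]
```

```bash
python3 -m handwheel '[{"tx":0,"ty":0.004,"tz":0,"turn":0,"fingers":0},{"tx":0.001,"ty":0.008,"tz":0,"turn":0,"fingers":0},{"tx":0.001,"ty":0.012,"tz":0,"turn":0,"fingers":0},{"tx":0.001,"ty":0.016,"tz":0,"turn":0,"fingers":0},{"tx":0.001,"ty":0.02,"tz":0,"turn":0,"fingers":0},{"tx":0.001,"ty":0.023,"tz":0,"turn":0,"fingers":0},{"tx":0.001,"ty":0.025,"tz":0,"turn":0,"fingers":0},{"tx":0.001,"ty":0.026,"tz":0,"turn":0,"fingers":0},{"tx":0.001,"ty":0.027,"tz":0,"turn":0,"fingers":0},{"tx":0.001,"ty":0.0275,"tz":0,"turn":0,"fingers":0},{"tx":0.001,"ty":0.0275,"tz":0,"turn":0,"fingers":0},{"tx":0.001,"ty":0.0275,"tz":0,"turn":0,"fingers":0},{"tx":0.001,"ty":0.0275,"tz":0,"turn":0,"fingers":0}]'
python3 where.py
python3 -m handwheel '[{"tx":0,"ty":-0.01,"tz":0,"turn":0,"fingers":0},{"tx":0,"ty":-0.02,"tz":0,"turn":0,"fingers":0},{"tx":-0.03,"ty":-0.02,"tz":0,"turn":0,"fingers":0},{"tx":-0.07,"ty":-0.02,"tz":0,"turn":0,"fingers":0},{"tx":-0.11,"ty":-0.02,"tz":0,"turn":0,"fingers":0},{"tx":-0.15,"ty":-0.02,"tz":0,"turn":0,"fingers":0},{"tx":-0.17,"ty":0,"tz":0,"turn":0,"fingers":0},{"tx":-0.17,"ty":0.02,"tz":0,"turn":0,"fingers":0},{"tx":-0.17,"ty":0.02,"tz":0,"turn":0,"fingers":0},{"tx":-0.17,"ty":0.02,"tz":0,"turn":0,"fingers":0},{"tx":-0.17,"ty":0.02,"tz":0,"turn":0,"fingers":0},{"tx":-0.17,"ty":0.02,"tz":0,"turn":0,"fingers":0},{"tx":-0.17,"ty":0.02,"tz":0,"turn":0,"fingers":0}]'
python3 where.py|cut -c1-90; python3 fin.py
```

```text
t: 9.57
eef_pos: [0.5822, 0.0797, 0.0552]
tcp_rot: [-1.387, 1.571, -3.012]
contact_force: [-1.7, -0.2, -0.7]
finger_gap: 0.5
t 9.5667 p [0.5822 0.0797 0.0552] sl [-0.1233  0.0279] axes y,z [ 9.986e-01 -5.340e-02 -1.000e-04] [-0.0534 -0.9986  0.    ] x [-1.e-04 -0.e+00 -1.e+00] jawyaw 176.94 F [-1.74 -0.21 -0.75] gap 0.5004244754007102 j [ 0.08  0.59  1.87 -0.    0.68  1.71]
t: 10.65
eef_pos: [0.6011, 0.0787, 0.2246]
tcp_rot: [-1.436, 1.569, -3.06]
contact_force: [0.1, -0.6, -0.3]
finger_gap: 0.498
t 10.65 p [0.6011 0.0787 0.2246] sl [-0.1044  0.0279] axes y,z [ 0.9986 -0.0532 -0.0015] [
blob [101.5  98.4] ctr sl [-0.1599 -0.1373] corner s [-0.0911 -0.1461 -0.1738 -0.2287] sq deg 32.79
blob [100.  138.8] ctr sl [-0.0407  0.0161] corner s [ 0.0288  0.0287 -0.11   -0.1101] sq deg 0.04
edge yaw -3.04 resid 0.00011 edge pt sl [-0.      0.0239]
```

The overhang now measures 28.8–30.0 mm and square to 0.04°. The mat hasn't moved and the arm is clear, so I'll hand it in.

```bash
python3 -c "
from station import env
print(env.sign_off(), env.state()['t'])"
```

```text
the job is handed in; nothing more can be done
the job is handed in; nothing more can be done
```

The small plywood clipboard now sticks out about 29.5 mm past the shelf's front edge, square to it within 0.1°. I handed the job in at about 10.7 s, with the gripper raised about 16 cm clear of the shelf.

I pushed it with both half-open fingertips against its clip end. The first push squared it from about 13° off and a second brought the overhang to 27.5 mm. After measuring I gave it a last 2.5 mm push.

**Last checks:**
- **Overhang:** the three estimates from the wrist view spread a little: 28.8 mm from the plain end, 29.3 mm from the centre and 30.0 mm from the clip end. The final fingertip position also gives about 30 mm. The camera calibration is only good to about 2 mm.
- **Other objects:** the cork mat was within 0.2 mm between the two checks bracketing the last push. I did not re-measure the jar, scoop holder, bottle or tin at the end, but the gripper's path stayed clear of them and the force readings after each move never exceeded 2 N.
- **Disagreement:** all three cameras put the half-open fingertips about 23 mm behind the reported TCP, more than the documented setback. I went by the cameras for the height, which kept the tips about 3 mm above the shelf while pushing.

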